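Stow the slotted turner in its tray compartment

ROBOT

A 6-joint arm with a two-finger parallel gripper is mounted at the origin on the work surface. World frame = base frame: x ahead of the robot, y to its left, z up, the work surface at z = 0. Lengths are in mm, angles in degrees, forces in N, time in s.
With the tool pointing down it reaches from about 300 to 750 mm from the base axis. Payload 8.5 kg.
Tool frame: the origin (TCP) lies on the centre line of the jaws, within the pads' length; the fingertips stand robot.nose_length ahead of it and the grasp point (between the pads) is the TCP (robot.nose_length is the distance from the TCP to the fingertips, in mm); z points along the fingers, y is the line along which they close (so a half turn about z gives the same grasp; the last joint's range is limited). The gripper opens to 88 mm and grips with 3 to 60 N. Pads are 18 mm wide; open, the fingers measure 123 mm over their backs; the gripper's body (75 mm by 187 mm) begins 45 mm behind the grasp point.
Start: joints at [-87.966, 21.807, 74.336, -0, 83.858, -12.336], TCP at [136.494, -532.776, 257.748] pointing down, gripper open.
Joint ranges: [-178.18, 178.18], [-50.72, 133.34], [12.68, 142.11], [-81.47, 261.47], [9.98, 163.14], [-165.26, 165.26]. Speed limits (degrees/s): [136.94, 136.94, 180, 180, 180, 180].

INTERFACE

Orientations are given as [roll, pitch, yaw] about the fixed x, y, z axes, in that order (R = Rz(yaw) Ry(pitch) Rx(roll)).
In Python, from workcell import robot gives the robot as it stands.
- The arm moves only by the tool servo_tool, never from a script. Its argument "moves" is a list of rows, each a list of 7 numbers: the turn, a rotation vector about the tool's x, y, z in units of 90 degrees (1.0 is 90 degrees), then the shift along the tool's x, y, z in units of 200 mm (1.0 is 200 mm), then the gripper command: -1 is fully open, 1 is shut, values between are in proportion. A call has 1 to 12 rows; each row is the pose to reach, as a shift and turn from the pose commanded when the call began, along the tool's axes at that moment; what a row does not reach only later rows make up. A row lasts 1/8 s, in which the tool goes at most 62.5 mm and 10.7 degrees, less where a joint would pass 70% of its speed; a pose out of reach is approached as far as the arm can. A call with a number of a shift or a turn outside -1 to 1 is refused whole. A call with a gripper value outside its range is refused whole. The fingers move at their own pace and stop on an object; "grip_force" is the grip in N (left out, the last holds). Time passes only in rows, so rows that repeat a pose let the fingers close. It gives the time, the measured TCP pose, the force, the opening and the grip force at its end, in the units of the state.
- robot.observe(): the state, without advancing time (a new reading comes with each control period).
- robot.capture(name): name is "scene" or "side" or "wrist"; returns a dict with "image" (480x640x3 uint8, red, green, blue), "range_z" (480x640 float32, mm along the optical axis (not along the pixel's ray), 0 where there is no reading), "fovy" (degrees; the focal length in pixels is half the picture's height over the tangent of half this angle, whatever the lens; pixels are square), "cx", "cy" (the principal point, pixels), "dist" ([k1, k2, p1, p2, k3] as OpenCV has them; the pictures are not rectified), "T" (4x4, takes a point from camera to world coordinates); the wrist camera has in their place "T_tool_cam" (4x4, takes a point from camera to tool coordinates, whose origin is the TCP and whose axes are the flange's). Camera axes: x right, y down, z forward; pixel columns grow to the right and rows downward; lengths in mm; the calibration is good to about 2 mm. A picture is of the moment at which its call begins: read the wrist's pose just before it.
- robot.finish_job(): hands the job in; it is judged then, once.
The state is a dict: "t": time; "q": joint angles; "qvel": joint speeds; "joint_torque": joint torques, N m; "tool_pos": TCP position; "tool_rot": TCP orientation; "force": force on the tool from outside, world axes, zero at the start; "moment": the same for the moment, N m; "finger_gap": finger opening in mm; "gripper_force": force on a finger pad.
Only numpy, scipy, OpenCV 4.12 (cv2) and the standard library are available. Lean on these libraries where they do the work, as an engineer would, in place of code of your own. Each camera call takes 0.05 s, during which the arm holds its last target. There are 200 camera calls.

TASK

Take the slotted turner out of the orange bowl and lay it in the empty compartment of the utensil tray, blade in the wide bay and handle over the spring clip; lower it in flat, do not drop it. Then press the handle gently down into the clip until it snaps home and the turner lies flat on the compartment floor. Leave the bowl, the spoon in the tray and everything else where they are.

Things in the scene. Friction and masses are not known exactly. Their poses are not given: they have to be found in the camera images.
- turner_grip (a point): slotted turner, 250 mm long, 90 g: black nylon blade 70 x 90 x 4 mm, round wooden handle 16 mm thick. It stands in the bowl, blade in, handle leaning on the rim 29 degrees above level. This point: handle centre line, 45 mm from its end and some 35 mm outside the rim, a good place to take hold. Axes: x from blade to handle end, y across the blade, z out of its upper face
- turner_neck (a point): point on the centre line of the turner's handle where the clip holds it: 55 mm from turner_grip towards the blade, 150 mm from the blade's tip. Axes as turner_grip. With the turner lying flat, blade and handle both rest on the floor and the handle's centre line is 8 mm above it, its top 16 mm
- turner_tip (a point): middle of the front edge of the turner's blade, half-way through its 4 mm thickness: 205 mm from turner_grip along -x and 6 mm below the handle's centre line. Axes as turner_grip
- tray: fixed utensil tray 270 (x) x 172 (y) x 32 mm high, white walls 4 mm thick, grey floors 12 mm above the bench. Origin: centre of its underside; x lengthways, away from the robot, to the end where the turner's handle goes; z up. The +y compartment (centre line y = +42 mm) is the turner's, empty, 262 mm long inside; the -y one holds a steel serving spoon lying the other way
- blade_bay (a point): floor centre of the wide bay for the blade, at x = -80, y = +42, z = 12 mm of the tray: 80 mm across, from the end wall at x = -131 mm to x = -24 mm, where grey shoulders 14 mm high narrow the compartment to a 44 mm channel for the handle. Axes as the tray
- clip_seat (a point): where turner_neck lies once snapped home: tray x = +25, y = +42 mm, 20 mm above the bench; axes as the tray. Clip: two steel spring jaws 20 mm long beside the handle, flared mouth, tops 12 mm above this point. A handle laid on it stays up on the lips, turner_neck 12 mm above the seat; about 10 to 20 N straight down over the clip pushes it past them (6 mm above the seat), and it snaps to the floor
- finger_scoop (a point): floor centre of the finger scoop across the turner's compartment, right under turner_grip when stowed: x = +80, y = +42 mm of the tray, 2 mm above the bench, 64 mm long (x), open at the tray's side, 60 mm free on either side of the handle. A push through a grip here tends only to turn the handle between the fingers; shut fingertips on top of the handle over the clip press it home
- bowl: loose orange plastic mixing bowl, 190 mm across the rim, 95 mm high, wall 3.5 mm, about 0.28 kg. Origin: centre of its underside. The turner leans over the rim on its +x side. Not to be shifted or tipped
- jar: bystander: glass jar shut with a steel screw lid, 72 mm in diameter, 110 mm high. Origin: centre of its underside
- mug: bystander: blue mug, 82 mm in diameter, 95 mm high, handle to its +y. Origin: centre of its underside
- funnel: bystander: blue plastic funnel standing mouth down, 104 mm across, 105 mm high. Origin: centre of its underside
- tin: bystander: tin can, 72 mm in diameter, 100 mm high. Origin: centre of its underside
- serving_spoon: bystander: steel serving spoon 235 mm long lying in the other compartment of the tray, head (54 mm wide) towards the tray's +x end. Origin: under its middle
- teaspoon: bystander: steel teaspoon 140 mm long lying on the bench. Origin: under its middle

How it is judged (in metres and radians):
On the way, in this order (a step that is already met when the one before it is completed fails the run):
1. the turner has been carried out of the bowl between the fingers (contact force between the fingers and turner above 1 N and horizontal distance between turner_tip and bowl above 0.12 m), for 0.1 s.
2. the turner has been lowered into its compartment while still held (within 11 degrees of flat, blade tip under 25 mm above the floor of the wide bay, handle over the clip) (contact force between the fingers and turner above 1 N and x of turner_tip in the frame of clip_seat between -0.175 and -0.125 m and y of turner_tip in the frame of clip_seat between -0.025 and 0.025 m and z of turner_tip in the frame of clip_seat below 0.019 m and z of turner_neck in the frame of clip_seat below 0.035 m and angle between turner_grip's own z axis and vertical below 0.2 rad), for 0.1 s.
At the end, for the whole second after the job is handed in: the turner lies still in the clip compartment, flat within 3.4 degrees and the right way round: handle snapped in (under 4 mm above its seat, 4 mm sideways, 10 mm lengthways), blade tip under 4 mm above the bay floor and within 9 mm sideways and 10 mm lengthways of its place (x of turner_neck in the frame of clip_seat between -0.01 and 0.01 m and y of turner_neck in the frame of clip_seat between -0.004 and 0.004 m and z of turner_neck in the frame of clip_seat below 0.004 m and x of turner_tip in the frame of clip_seat between -0.16 and -0.14 m and y of turner_tip in the frame of clip_seat between -0.009 and 0.009 m and z of turner_tip in the frame of clip_seat below -0.002 m and angle between turner_grip's own z axis and vertical below 0.06 rad and linear speed of turner below 0.02 m/s and angular speed of turner below 0.1 rad/s); the robot touches nothing.
It fails at once if the turner is forced against the tray with more than 45 N (contact force between turner and tray above 45 N).
It fails at once if the bowl is shifted more than 30 mm or tipped more than 20 degrees (distance of bowl from where it was at the start of the episode above 0.03 m or angle between bowl's own z axis and vertical above 0.35 rad).
It fails at once if the serving spoon in the tray, the teaspoon, jar, funnel, mug or tin is moved more than 20 mm (distance of any of serving_spoon, teaspoon, jar, funnel, mug, tin from where it was at the start of the episode above 0.02 m).
It also fails if it takes over 40 s, if anything falls off the work surface, if the arm or the gripper's body presses on something with over 40 N, if the wrist force passes 120 N, or if a joint passes its speed limit or range.

## Working session

There is one attempt and no reset: what is moved stays moved. The work goes in short steps, Python scripts to look and compute and a tool call to move; the robot and the scene stay as the last step left them, time stands still between calls to the robot, and variables do not carry over. Pictures are saved under pics/ and viewed, at most 10 in all, crops included, and the job is handed in when it is done.

Besides the shell and the picture viewer there is one more tool, called after "Emit:" as name(argument=value, ...) on one line, values as JSON. servo_tool: Moves the arm, as the interface text tells. Its arguments: {"type":"object","properties":{"moves":{"type":"array","items":{"type":"array","items":{"type":"number"}}},"grip_force":{"type":"number"}},"required":["moves"]}

```bash
mkdir -p pics; ls; cat > h.py <<'E'
import numpy as np, cv2, pickle
from workcell import robot
from scipy.spatial.transform import Rotation as R
def tool(s=None):
    s=s or robot.observe(); T=np.eye(4); T[:3,:3]=R.from_euler('xyz',s['tool_rot'],degrees=True).as_matrix(); T[:3,3]=s['tool_pos']; return T
def cap(n):
    T=tool() if n=='wrist' else None
    c=robot.capture(n)
    if T is not None: c['T']=T@np.array(c['T_tool_cam'])
    f=240/np.tan(np.radians(c['fovy'])/2); c['K']=np.array([[f,0,c['cx']],[0,f,c['cy']],[0,0,1]]); c['T']=np.array(c['T']);return c
def ray(c,uv):
    p=cv2.undistortPoints(np.array(uv,float).reshape(-1,1,2),c['K'],np.array(c['dist'],float)).reshape(-1,2)
    return np.c_[p,np.ones(len(p))]
def plane(c,uv,z):
    d=ray(c,uv)@c['T'][:3,:3].T; o=c['T'][:3,3]; return o+d*((z-o[2])/d[:,2])[:,None]
def cloud(c):
    v,u=np.mgrid[0:480,0:640]; d=ray(c,np.c_[u.ravel(),v.ravel()])*c['range_z'].reshape(-1,1)
    return (d@c['T'][:3,:3].T+c['T'][:3,3]).reshape(480,640,3)
def move(Tgt):
    "row numbers from present pose to target"
    D=np.linalg.inv(tool())@Tgt
    return np.r_[R.from_matrix(D[:3,:3]).as_rotvec()/(np.pi/2),D[:3,3]/200]
E
python3 - <<'E'
from h import *
print(robot.nose_length, robot.observe())
for n in ('scene','side'):
    c=cap(n); pickle.dump(c,open(n+'.pkl','wb')); cv2.imwrite(f'pics/{n}0.png',c['image'][:,:,::-1]); print(n,c['T'].round(2).tolist(),c['fovy'])
E
```

```text
pics
19.0 {'t': 0.0, 'q': array([-8.79642282e+01,  2.18413748e+01,  7.43841305e+01, -5.53888040e-04,
        8.38582965e+01, -1.23345636e+01]), 'qvel': array([ 0.02815128, -0.01895439,  0.0792346 , -0.01567853,  0.03201736,
       -0.01647967]), 'joint_torque': array([-1.08917368e-04, -4.37929666e+01, -2.24554414e+01,  7.13273697e-02,
        3.52680206e-02, -1.10973458e-04]), 'tool_pos': array([ 136.50132586, -532.53261479,  257.13781523]), 'tool_rot': array([-1.79918015e+02, -1.73637920e-02,  1.43703827e+01]), 'force': array([-0.34159943, -0.54119908, -0.30420615]), 'moment': array([-0.01670246, -0.03397557,  0.05161778]), 'gripper_force': 0.0, 'finger_gap': 88.21278065828677}
scene [[0.89, 0.38, -0.24, 778.14], [0.46, -0.76, 0.47, -467.94], [-0.01, -0.53, -0.85, 856.28], [0.0, 0.0, 0.0, 1.0]] 52.522251995627784
side [[-0.96, -0.17, 0.23, 282.32], [-0.29, 0.55, -0.78, 869.48], [0.0, -0.82, -0.58, 787.93], [0.0, 0.0, 0.0, 1.0]] 42.20771863172949
```

View pics/scene0.png

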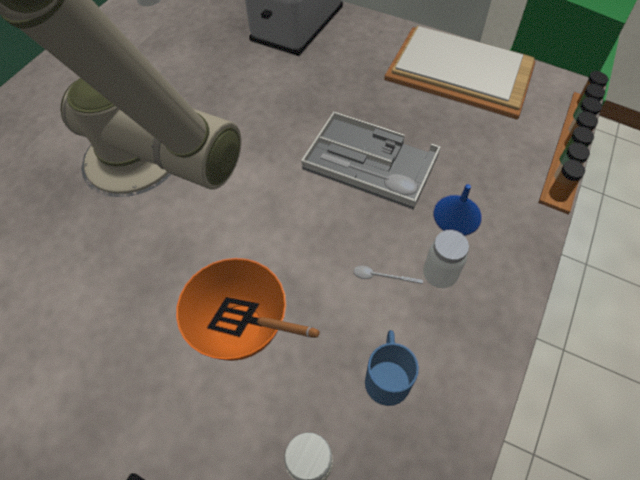

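View pics/side0.png

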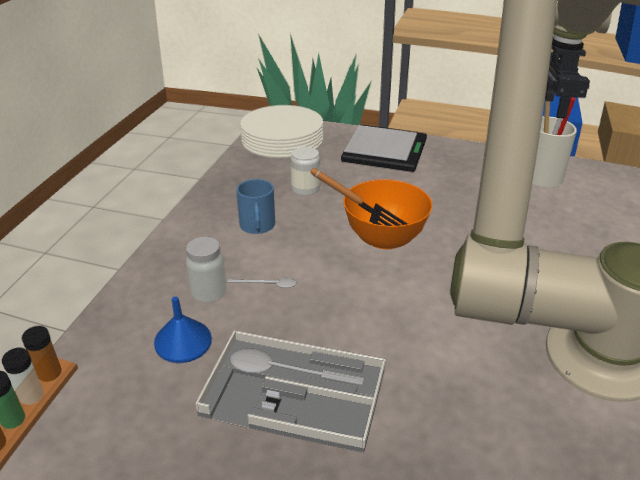

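The scene view shows the bowl at (232,308), the turner handle running from (258,320) to (317,332), the tray at (370,158) with corners (335,116), (303,160), (416,204) and (439,149), and the mug, jar, funnel and teaspoon around them. The side view shows the handle from (313,173) to (360,203) and the tray with its clip at (271,399).

```bash
python3 - <<'E'
from h import *
for n in ('scene','side'):
    c=pickle.load(open(n+'.pkl','rb')); P=cloud(c); im=c['image']; hsv=cv2.cvtColor(im,cv2.COLOR_RGB2HSV)
    ok=c['range_z']>0
    # tray top: points z 26..38
    box={'scene':(295,105,450,215),'side':(190,325,395,455)}[n]
    m=np.zeros(ok.shape,bool); m[box[1]:box[3],box[0]:box[2]]=1
    w=m&ok&(P[...,2]>25)&(P[...,2]<40)&(hsv[...,1]<60)
    r=cv2.minAreaRect(P[w][:,:2].astype(np.float32)); print(n,'tray',w.sum(),r,P[w][:,2].mean())
    fl=m&ok&(P[...,2]<18)&(P[...,2]>6); print('floor z',np.median(P[fl][:,2]))
    hb={'scene':(255,310,325,342),'side':(305,165,362,208)}[n]
    m[:]=0; m[hb[1]:hb[3],hb[0]:hb[2]]=1
    h=m&ok&(P[...,2]>50)&(hsv[...,0]<18)&(hsv[...,1]>70)
    h&=(hsv[...,2]<190)
    b=c['image'][h]; Q=P[h]
    sat=hsv[...,1][h]; q=Q[sat<205]
    print('handle',len(Q),len(q),np.percentile(sat,[5,25,50,75,95]))
    for _ in range(4):
        mu=q.mean(0); d=np.linalg.svd(q-mu)[2][0]; d*=np.sign(d[2]); t=(q-mu)@d; res=np.linalg.norm(q-mu-t[:,None]*d,axis=1); q=q[res<12]
    t=(q-mu)@d; print('mu',mu,'d',d,np.degrees(np.arcsin(d[2])),'ends',mu+t.min()*d,mu+t.max()*d,len(q))
    # bowl rim
    o=ok&(hsv[...,0]<14)&(hsv[...,1]>205)&(P[...,2]>88)&(P[...,2]<100)
    print('rim',o.sum(), cv2.minEnclosingCircle(P[o][:,:2].astype(np.float32)) if o.sum()>5 else '')
c=pickle.load(open('scene.pkl','rb'))
print('corners',plane(c,[(335,115),(302,160),(416,205),(440,149)],32).round(0).tolist())
for nm,uv,z in (('mug',(391,361),95),('jar',(451,245),110),('tin',(308,452),100),('funnel',(466,188),105),('clip',(389,147),30),('handleend',(319,333),130)): print(nm,plane(c,[uv],z).round(0))
E
```

```text
scene tray 1223 ((516.2607421875, 233.69375610351562), (272.6330261230469, 176.96180725097656), 2.2611114978790283) 28.97422983286859
floor z 11.67727407149954
handle 652 637 [101.   136.75 145.   153.   199.  ]
mu [ 576.23084807 -241.83940869  121.67927272] d [0.86432815 0.03753225 0.50152585] 30.101001141721152 ends [ 503.78809945 -244.98513431   79.64441427] [ 630.19990865 -239.49587729  152.99478553] 562
rim 151 ((668.21728515625, 79.89607238769531), 472.5016784667969)
side tray 2882 ((517.3123779296875, 235.869873046875), (271.70849609375, 176.6540069580078), 2.246645212173462) 29.08414626391283
floor z 12.389677430729762
handle 602 432 [110.   157.   162.   224.75 241.  ]
mu [ 574.76969456 -233.91267178  118.57753426] d [0.86759117 0.03124648 0.4962955 ] 29.75521318635376 ends [ 519.63161053 -235.89848162   87.03643085] [ 630.76173334 -231.89610657  150.60713262] 423
rim 177 ((466.50897216796875, -242.76156616210938), 98.41401672363281)
corners [[389.0, 304.0, 32.0], [388.0, 144.0, 32.0], [660.0, 143.0, 32.0], [651.0, 315.0, 32.0]]
mug [[ 749. -209.   95.]]
jar [[761.  32. 110.]]
tin [[ 697. -392.  100.]]
funnel [[743. 173. 105.]]
clip [[545. 269.  30.]]
handleend [[ 631. -230.  130.]]
```

```bash
cat >> h.py <<'E'
def pose(p,pitch,yaw):
    T=np.eye(4); T[:3,:3]=R.from_euler('xyz',[180,pitch,yaw],degrees=True).as_matrix(); T[:3,3]=p; return T
E
python3 - <<'E'
from h import *
G=pose([594,-237.5,125],-29,2.3); G[:3,3]-=110*G[:3,2]
print(G.round(2)); m=move(G); print(m.round(3))
M=pose((tool()[:3,3]+G[:3,3])/2+[0,0,15],-14.5,8.3); print(move(M).round(3))
E
```

```text
[[ 8.7000e-01  4.0000e-02  4.8000e-01  5.4071e+02]
 [ 4.0000e-02 -1.0000e+00  2.0000e-02 -2.3964e+02]
 [ 4.8000e-01  0.0000e+00 -8.7000e-01  2.2121e+02]
 [ 0.0000e+00  0.0000e+00  0.0000e+00  1.0000e+00]]
[-0.035  0.321  0.131  2.321 -0.917  0.182]
[-0.009  0.161  0.067  1.161 -0.459  0.016]
```

Emit:
servo_tool(moves=[[-0.01, 0.14, 0.06, 1.0, -0.4, -0.05, -1], [-0.01, 0.14, 0.06, 1.0, -0.4, -0.05, -1], [-0.01, 0.14, 0.06, 1.0, -0.4, -0.05, -1], [-0.01, 0.14, 0.06, 1.0, -0.4, -0.05, -1], [-0.01, 0.14, 0.06, 1.0, -0.4, -0.05, -1]], grip_force=50)

```text
t: 0.72
tool_pos: [311.4, -404.5, 267.8]
tool_rot: [179.7, -12.6, 9.2]
force: [-0.7, -0.7, -0.8]
finger_gap: 88.0
gripper_force: 0.0
```

```bash
python3 - <<'E'
from h import *
G=pose([594,-237.5,125],-29,2.3); G[:3,3]-=110*G[:3,2]
print(move(G).round(3))
E
```

```text
[-0.024  0.182  0.072  1.182 -0.634  0.5  ]
```

Emit:
servo_tool(moves=[[-0.024, 0.18, 0.072, 1.0, -0.634, 0.4, -1], [-0.024, 0.18, 0.072, 1.0, -0.634, 0.4, -1], [-0.024, 0.18, 0.072, 1.0, -0.634, 0.4, -1], [-0.024, 0.18, 0.072, 1.0, -0.634, 0.4, -1], [-0.024, 0.18, 0.072, 1.0, -0.634, 0.4, -1], [-0.024, 0.18, 0.072, 1.0, -0.634, 0.4, -1]])

```text
t: 1.48
tool_pos: [500.4, -248.6, 232.5]
tool_rot: [180.0, -28.8, 2.1]
force: [-0.1, -0.4, -0.6]
finger_gap: 88.2
gripper_force: 0.0
```

```bash
python3 - <<'E'
from h import *
G=pose([594,-237.5,125],-29,2.3); G[:3,3]-=110*G[:3,2]
c=cap('wrist'); pickle.dump(c,open('w1.pkl','wb')); cv2.imwrite('pics/w1.png',c['image'][:,:,::-1]); P=cloud(c)
print(move(G).round(3),np.array(c['T_tool_cam']).round(2).tolist())
E
```

```text
[ 0.002  0.002 -0.003  0.152 -0.04   0.149] [[0.0, -0.95, -0.32, 83.03], [1.0, 0.0, -0.0, -0.5], [0.0, -0.32, 0.95, -128.66], [0.0, 0.0, 0.0, 1.0]]
```

View pics/w1.png

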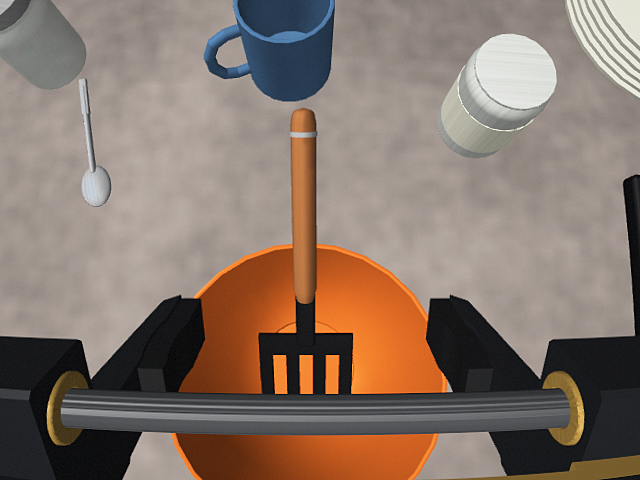

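The wrist view shows the handle from its end at (303,109) to the neck at (304,300), close to the middle of the jaws. The mug and tin are further out and clear.

```bash
python3 - <<'E'
from h import *
c=pickle.load(open('w1.pkl','rb')); P=cloud(c); Ti=np.linalg.inv(tool())
q=[]
for v in range(145,235,3):
    row=c['image'][v,280:335].astype(int); s=(row[:,0]-row[:,2])>35
    u=280+np.where(s)[0]; u=int(u.mean()); q.append(P[v,u])
q=np.array(q); e=P[112,303]; mu=q.mean(0); d=np.linalg.svd(q-mu)[2][0]; d*=np.sign(d[0])
print('dir',d,np.degrees([np.arcsin(d[2]),np.arctan2(d[1],d[0])]),q[0],q[-1],'end',e)
n=np.array([-d[2],0,d[0]]); n/=np.linalg.norm(n); mid=mu-8*n
v=np.where(((c['image'][90:160,303,0].astype(int)-c['image'][90:160,303,2])>35))[0]+90; print(v.min())
end=P[v.min()+1,303]; t=(end-mid)@d; g=mid+(t-45)*d; print('endT',mid+t*d,'grip',g)
yaw=np.degrees(np.arctan2(d[1],d[0])); G=pose(g,-29.3,yaw); G[:3,3]-=5*G[:3,2]
print(move(G).round(3)); G[:3,3]-=60*G[:3,2]; print(move(G).round(3))
E
```

```text
dir [0.87314736 0.0237225  0.48687876] [29.13563728  1.55628344] [ 611.01801004 -236.89868751  143.65704792] [ 562.37974456 -238.27666209  118.62545716] end [ 627.77676741 -236.44055728  153.501503  ]
108
endT [ 632.53695405 -236.47451878  148.32631823] grip [ 593.2453228  -237.54203122  126.41677394]
[-0.002  0.005  0.005  0.153 -0.042  0.666]
[-0.002  0.005  0.005  0.151 -0.043  0.366]
```

Emit:
servo_tool(moves=[[0, 0.004, 0.005, 0.152, -0.042, 0.25, -1], [0, 0.004, 0.005, 0.152, -0.042, 0.35, -1], [0, 0.004, 0.005, 0.152, -0.042, 0.5, -1], [0, 0.004, 0.005, 0.152, -0.042, 0.666, -1], [0, 0.004, 0.005, 0.152, -0.042, 0.666, -1], [0, 0.004, 0.005, 0.152, -0.042, 0.666, 1], [0, 0.004, 0.005, 0.152, -0.042, 0.666, 1], [0, 0.004, 0.005, 0.152, -0.042, 0.666, 1], [0, 0.004, 0.005, 0.152, -0.042, 0.666, 1], [0, 0.004, 0.005, 0.152, -0.042, 0.666, 1], [0, 0.004, 0.005, 0.152, -0.042, 0.666, 1], [0, 0.004, 0.005, 0.152, -0.042, 0.666, 1]], grip_force=50)

```text
t: 3.02
tool_pos: [591.4, -235.9, 130.7]
tool_rot: [-179.8, -29.2, 1.6]
force: [-1.0, -1.0, 0.1]
finger_gap: 20.2
gripper_force: 0.3
```

Emit:
servo_tool(moves=[[0, 0, 0, 0, 0, 0, 1], [0, 0, 0, 0, 0, 0, 1], [0, 0, 0, 0, 0, 0, 1], [0, 0, 0, 0, 0, 0, 1], [0, 0, 0, 0.03, 0, -0.05, 1], [0, 0, 0, 0.08, 0, -0.14, 1], [0, 0, 0, 0.13, 0, -0.23, 1], [0, 0, 0, 0.18, 0, -0.32, 1], [0, 0, 0, 0.24, 0, -0.43, 1], [0, 0, 0, 0.3, 0, -0.54, 1], [0, 0, 0, 0.3, 0, -0.54, 1]])

```text
t: 4.4
tool_pos: [591.3, -236.5, 256.5]
tool_rot: [-179.9, -29.4, 1.7]
force: [0.3, 0.2, -1.4]
finger_gap: 14.6
gripper_force: 50.0
```

```bash
python3 - <<'E'
from h import *
for n in ('scene','side','wrist'):
    c=cap(n); pickle.dump(c,open(n+'2.pkl','wb')); cv2.imwrite(f'pics/{n}2.png',c['image'][:,:,::-1])
a=cv2.imread('pics/side2.png')[60:300,200:520]; b=cv2.imread('pics/wrist2.png')[::2,::2]
cv2.imwrite('pics/m2.png',np.hstack([cv2.resize(a,(400,300)),cv2.resize(b,(400,300))]))
print(robot.observe()['gripper_force'])
E
```

```text
49.954935908317566
```

View pics/m2.png

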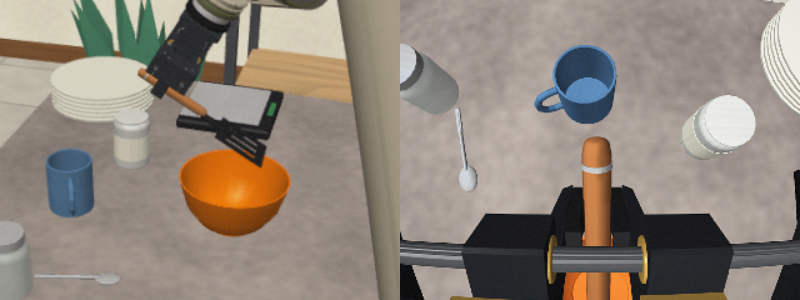

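The turner is held firmly and has lifted clear of the bowl, and the bowl hasn't moved. Next I'll swing it level over to the tray.

Emit:
servo_tool(moves=[[0, -0.05, 0, 0, -0.2, 0, 1], [0, -0.12, 0, 0, -0.5, 0, 1], [0, -0.19, 0, 0, -0.8, 0, 1], [0, -0.27, 0, 0, -1.0, 0, 1]])

```text
t: 5.05
tool_pos: [584.3, -33.9, 254.3]
tool_rot: [-179.8, -4.6, 1.8]
force: [0.9, -0.7, -1.6]
finger_gap: 14.6
gripper_force: 50.0
```

Emit:
servo_tool(moves=[[0, 0, 0, 0, -0.3, 0, 1], [0, 0, 0, 0, -0.6, 0, 1], [0, 0, 0, 0, -0.9, 0, 1], [0, 0, 0, 0, -1.0, 0, 1]])

```text
t: 5.55
tool_pos: [578.2, 166.4, 254.4]
tool_rot: [-179.8, -4.8, 1.9]
force: [0.3, -0.3, -1.4]
finger_gap: 14.5
gripper_force: 50.0
```

```bash
python3 - <<'E'
from h import *
print(move(pose([595,280,140],-5,2.25)).round(3))
E
```

```text
[-0.002  0.002 -0.004  0.055 -0.563  0.581]
```

Emit:
servo_tool(moves=[[0, 0, 0, 0.03, -0.3, 0.1, 1], [-0.002, 0.002, -0.004, 0.055, -0.563, 0.3, 1], [-0.002, 0.002, -0.004, 0.055, -0.563, 0.45, 1], [-0.002, 0.002, -0.004, 0.055, -0.563, 0.58, 1], [-0.002, 0.002, -0.004, 0.055, -0.563, 0.58, 1], [-0.002, 0.002, -0.004, 0.055, -0.563, 0.58, 1]])

```text
t: 6.3
tool_pos: [597.1, 276.6, 142.2]
tool_rot: [180.0, -5.2, 2.0]
force: [-0.9, 0.5, 0.2]
finger_gap: 14.5
gripper_force: 50.0
```

```bash
python3 - <<'E'
from h import *
print(move(pose([595,280,140],-5,2.25)).round(3))
for n in ('scene','side','wrist'):
    c=cap(n); pickle.dump(c,open(n+'3.pkl','wb')); cv2.imwrite(f'pics/{n}3.png',c['image'][:,:,::-1])
a=cv2.imread('pics/side3.png')[200:480,150:450]; b=cv2.imread('pics/scene3.png')[60:240,270:470]
cv2.imwrite('pics/m3.png',np.hstack([cv2.resize(a,(420,392)),cv2.resize(b,(380,342))] if 0 else [cv2.resize(a,(400,373)),cv2.resize(b,(400,373))]))
E
```

```text
[ 0.    -0.002 -0.003 -0.011 -0.018  0.01 ]
```

View pics/m3.png

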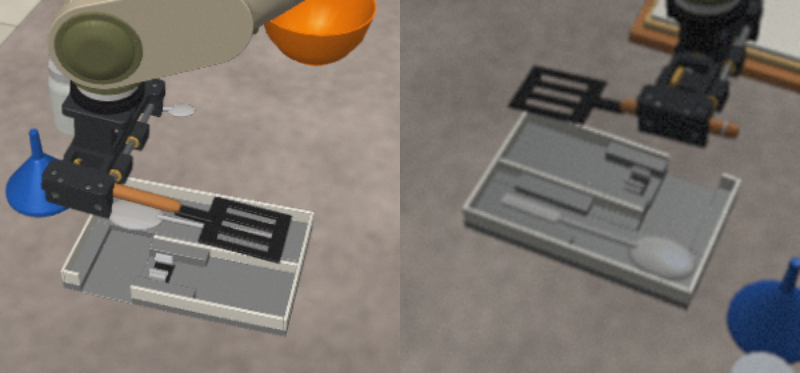

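View pics/wrist3.png

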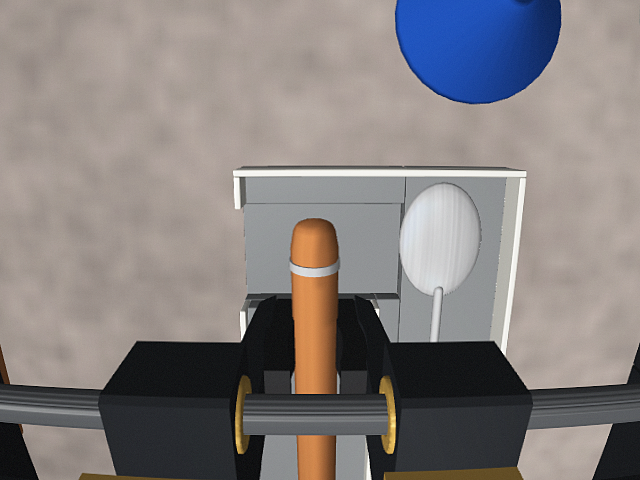

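Side (left panel): the turner is level, with the blade at about (250,228) and the clip at (160,268). The wrist view shows the handle centre at column 316 and the tray's +x end wall from (234,169) to (526,169).

```bash
python3 - <<'E'
from h import *
T=tool()
c=pickle.load(open('wrist3.pkl','rb')); P=cloud(c)
q=[]
for v in range(240,335,3):
    row=c['image'][v,285:350].astype(int); s=(row[:,0]-row[:,2])>35
    if s.sum()<30: continue
    u=285+np.where(s)[0]; q.append(P[v,int(u.mean())])
q=np.array(q); mu=q.mean(0); d=np.linalg.svd(q-mu)[2][0]; d*=np.sign(d[0]); mid=mu-8*np.array([-d[2],0,d[0]])
col=c['image'][190:260,316].astype(int); v=190+np.where(col[:,0]-col[:,2]>35)[0].min()
end=P[v+1,316]; t=(end-mid)@d; E=mid+t*d
print('handle dir',d.round(3),np.degrees([np.arcsin(d[2]),np.arctan2(d[1],d[0])]).round(2),'end',E,'neck',E-100*d,'gripTool',(np.linalg.inv(T)@np.r_[E-45*d,1])[:3])
print('wrist tray outer corners',plane(c,[(234,168),(526,169)],32).round(1).tolist())
w=(P[...,2]>26)&(P[...,2]<38)&(c['range_z']>0)&(c['image'].min(2)>140)&(np.arange(480)[:,None]<178)
print(cv2.minAreaRect(P[w][:,:2].astype(np.float32)),P[w].mean(0))
for n in ('side','scene'):
    c=pickle.load(open(n+'3.pkl','rb')); P=cloud(c); m=np.zeros((480,640),bool)
    b={'side':(285,342,372,400),'scene':(322,88,375,122)}[n]; m[b[1]:b[3],b[0]:b[2]]=1
    m&=(c['image'].max(2)<70)&(P[...,2]>90)&(P[...,2]<150)
    p=P[m]; mu=p.mean(0); nn=np.linalg.svd(p-mu)[2][2]; nn*=np.sign(nn[2])
    r=cv2.minAreaRect(p[:,:2].astype(np.float32)); print(n,len(p),mu,'normal',nn.round(3),'rect',r,'xmin',np.percentile(p[:,0],1))
E
```

```text
handle dir [0.995 0.041 0.09 ] [5.18 2.35] end [641.48524846 279.31457435 142.67994137] neck [541.97799419 275.22838499 133.64614901] gripTool [-0.6350337  -0.63245688  4.03423602]
wrist tray outer corners [[648.3, 325.8, 32.0], [654.7, 154.9, 32.0]]
((648.67431640625, 240.75765991210938), (4.521805763244629, 171.22021484375), 2.262094497680664) [648.87351351 240.53738077  33.21530149]
side 1854 [444.79357075 272.60921146 116.65834378] normal [-0.12  -0.009  0.993] rect ((454.4091796875, 272.1719970703125), (118.2186279296875, 71.95894622802734), 2.4711978435516357) xmin 395.9343676585621
scene 686 [444.57784928 266.07548832 115.43544097] normal [-0.119  0.001  0.993] rect ((448.8836975097656, 268.24371337890625), (106.27320861816406, 72.20162200927734), 2.5870158672332764) xmin 397.02087074612297
```

Emit:
servo_tool(moves=[[0, -0.004, 0, -0.012, -0.016, 0, 1], [0, -0.008, 0, -0.021, -0.016, 0.1, 1], [0, -0.008, 0, -0.03, -0.016, 0.2, 1], [0, -0.008, 0, -0.039, -0.016, 0.3, 1], [0, -0.008, 0, -0.048, -0.016, 0.398, 1], [0, -0.008, 0, -0.048, -0.016, 0.398, 1], [0, -0.008, 0, -0.048, -0.016, 0.398, 1]])

```text
t: 7.32
tool_pos: [594.2, 280.2, 61.4]
tool_rot: [180.0, -4.4, 2.1]
force: [0.4, -0.2, -0.5]
finger_gap: 14.8
gripper_force: 50.0
```

```bash
python3 - <<'E'
from h import *
for n in ('scene','side'):
    c=cap(n); pickle.dump(c,open(n+'4.pkl','wb')); cv2.imwrite(f'pics/{n}4.png',c['image'][:,:,::-1])
a=cv2.imread('pics/side4.png')[310:470,180:400]; b=cv2.imread('pics/scene4.png')[90:220,290:450]
cv2.imwrite('pics/m4.png',np.hstack([cv2.resize(a,(400,320)),cv2.resize(b,(400,320))]))
P=cloud(c); m=np.zeros((480,640),bool); m[330:460,280:400]=1
m&=(c['image'].max(2)<60)&(P[...,2]>15)&(P[...,2]<60)&(P[...,0]<490)
p=P[m]; print(len(p),p.mean(0),cv2.minAreaRect(p[:,:2].astype(np.float32)),np.percentile(p[:,2],[2,98]))
print(tool()[:3,3])
E
```

```text
1549 [437.64442547 275.96650646  37.39074941] ((441.0036926269531, 274.3738708496094), (98.18392181396484, 73.02628326416016), 3.2181122303009033) [31.63101275 44.61533828]
[594.29865119 280.24521934  62.01151497]
```

View pics/m4.png

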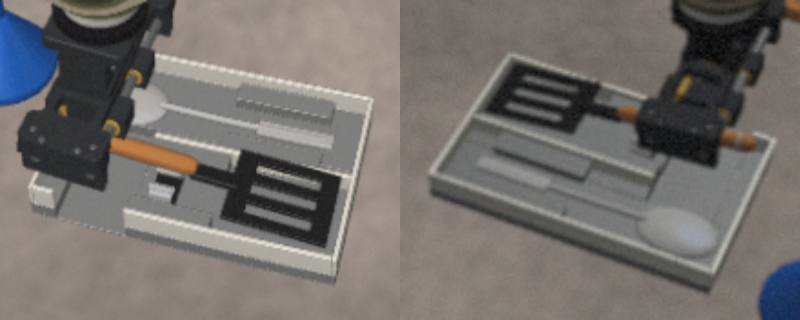

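The blade is over the wide bay at about (285,200) in the left panel, and the handle lies over the clip. I'll lower it onto the lips.

Emit:
servo_tool(moves=[[0, 0, 0, -0.002, 0, 0.025, 1], [0, 0, 0, -0.004, 0, 0.05, 1], [0, 0, 0, -0.006, 0, 0.075, 1], [0, 0, 0, -0.007, 0, 0.085, 1], [0, 0, 0, -0.007, 0, 0.085, 1]])

```text
t: 8.05
tool_pos: [593.8, 280.1, 44.0]
tool_rot: [180.0, -4.4, 2.1]
force: [-0.4, -0.0, -0.3]
finger_gap: 14.7
gripper_force: 50.0
```

Emit:
servo_tool(moves=[[0, 0, 0, 0, 0, 0.01, 1], [0, 0, 0, 0, 0, 0.015, 1], [0, 0, 0, 0, 0, 0.015, 1]])

```text
t: 8.43
tool_pos: [594.2, 280.3, 41.4]
tool_rot: [180.0, -4.4, 2.1]
force: [-0.1, 0.9, 1.9]
finger_gap: 14.6
gripper_force: 50.0
```

Emit:
servo_tool(moves=[[0, 0, 0, 0, 0, 0.005, 1], [0, 0, 0, 0, 0, 0.008, 1], [0, 0, 0, 0, 0, 0.008, 1]])

```text
t: 8.8
tool_pos: [594.4, 280.2, 39.9]
tool_rot: [180.0, -4.4, 2.1]
force: [-0.4, 1.6, 3.4]
finger_gap: 14.6
gripper_force: 50.0
```

Emit:
servo_tool(moves=[[0, 0, 0, 0, 0, 0, 0.6], [0, 0, 0, 0, 0, 0, 0.3], [0, 0, 0, 0, 0, 0, 0], [0, 0, 0, 0, 0, 0, 0], [0, 0, 0, 0, 0, 0, 0], [0, 0, 0, 0, 0, 0, 0]])

```text
t: 9.55
tool_pos: [594.2, 280.1, 39.6]
tool_rot: [180.0, -4.4, 2.1]
force: [0.5, 0.0, -0.3]
finger_gap: 44.1
gripper_force: 0.0
```

Emit:
servo_tool(moves=[[0, 0, 0, 0, 0, -0.1, 0], [0, 0, 0, 0, 0, -0.25, 0], [0, 0, 0, 0, 0, -0.4, 0], [0, 0, 0, 0, 0, -0.4, 0]])

```text
t: 10.05
tool_pos: [588.9, 280.2, 121.6]
tool_rot: [-180.0, -4.6, 2.1]
force: [0.6, 0.0, -0.7]
finger_gap: 44.1
gripper_force: 0.0
```

```bash
python3 - <<'E'
from h import *
for n in ('wrist','side'):
    c=cap(n); pickle.dump(c,open(n+'5.pkl','wb')); cv2.imwrite(f'pics/{n}5.png',c['image'][:,:,::-1])
a=cv2.imread('pics/side5.png')[310:470,180:400]; b=cv2.imread('pics/wrist5.png')
cv2.imwrite('pics/m5.png',np.hstack([cv2.resize(a,(400,300)),cv2.resize(b,(400,300))]))
E
```

```text
(no output)
```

View pics/m5.png

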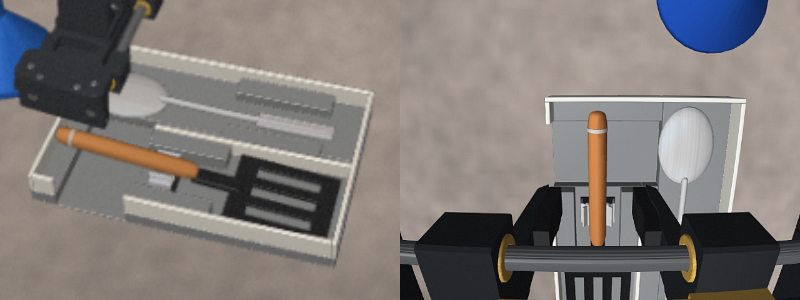

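The turner lies on the clip lips with the blade in its bay. Next I'll shut the fingers and measure where the handle is over the clip.

```bash
python3 - <<'E'
from h import *
c=pickle.load(open('wrist5.pkl','rb')); P=cloud(c); q=[]
for v in range(200,380,4):
    row=c['image'][v,290:345].astype(int); s=(row[:,0]-row[:,2])>35
    if s.sum()<15: continue
    q.append(P[v,290+int(np.where(s)[0].mean())])
q=np.array(q); mu=q.mean(0); d=np.linalg.svd(q-mu)[2][0]; d*=np.sign(d[0]); mid=mu-8*np.array([-d[2],0,d[0]])
u=296*2-400*0
col=c['image'][150:260,313].astype(int); v=150+np.where(col[:,0]-col[:,2]>35)[0].min(); E=mid+((P[v+2,313]-mid)@d)*d
print(d,np.degrees(np.arcsin(d[2])),'end',E,'neck',E-100*d)
w=(P[...,2]>26)&(P[...,2]<38)&(c['range_z']>0)&(c['image'].min(2)>140)&(np.arange(480)[:,None]<164)
print(cv2.minAreaRect(P[w][:,:2].astype(np.float32)))
for z in (80,50): print(move(pose([539.6,278.0,z],0,2.25)).round(3))
E
```

```text
[0.99573345 0.03892296 0.08366538] 4.799283498170938 end [638.10764563 282.61735537  41.57531817] neck [538.53430044 278.72505968  33.20877998]
((648.835205078125, 240.53738403320312), (4.088018894195557, 171.60565185546875), 2.3155107498168945)
[ 0.    -0.048 -0.002 -0.255  0.     0.174]
[ 0.    -0.048 -0.002 -0.266  0.     0.324]
```

Emit:
servo_tool(moves=[[0, -0.02, 0, -0.1, 0, 0, 1], [0, -0.048, -0.002, -0.24, 0, 0, 1], [0, -0.048, -0.002, -0.255, 0, 0, 1], [0, -0.048, -0.002, -0.255, 0, 0.06, 1], [0, -0.048, -0.002, -0.255, 0, 0.12, 1], [0, -0.048, -0.002, -0.258, 0, 0.18, 1], [0, -0.048, -0.002, -0.258, 0, 0.224, 1], [0, -0.048, -0.002, -0.258, 0, 0.224, 1]], grip_force=10)

```text
t: 11.15
tool_pos: [540.0, 278.1, 69.9]
tool_rot: [180.0, 0.0, 2.2]
force: [0.9, -0.3, -0.0]
finger_gap: 0.4
gripper_force: 0.0
```

Emit:
servo_tool(moves=[[0, 0, 0, 0, 0, 0.02, 1], [0, 0, 0, 0, 0, 0.04, 1], [0, 0, 0, 0, 0, 0.05, 1], [0, 0, 0, 0, 0, 0.05, 1]])

```text
t: 11.65
tool_pos: [540.1, 278.2, 60.7]
tool_rot: [180.0, -0.1, 2.2]
force: [0.4, -0.4, 0.6]
finger_gap: 0.8
gripper_force: 0.0
```

Emit:
servo_tool(moves=[[0, 0, 0, 0, 0, 0.006, 1], [0, 0, 0, 0, 0, 0.012, 1], [0, 0, 0, 0, 0, 0.018, 1], [0, 0, 0, 0, 0, 0.02, 1], [0, 0, 0, 0, 0, 0.02, 1]])

```text
t: 12.28
tool_pos: [540.8, 278.3, 58.0]
tool_rot: [-180.0, -0.2, 2.2]
force: [-1.7, -0.3, 9.8]
finger_gap: 0.3
gripper_force: 4.7
```

Emit:
servo_tool(moves=[[0, 0, 0, 0, 0, 0.005, 1], [0, 0, 0, 0, 0, 0.01, 1], [0, 0, 0, 0, 0, 0.01, 1]])

```text
t: 12.65
tool_pos: [541.1, 278.4, 56.6]
tool_rot: [-180.0, -0.3, 2.2]
force: [-1.4, -0.6, 12.8]
finger_gap: 0.5
gripper_force: 6.6
```

Emit:
servo_tool(moves=[[0, 0, 0, 0, 0, 0.005, 1], [0, 0, 0, 0, 0, 0.01, 1], [0, 0, 0, 0, 0, 0.01, 1]])

```text
t: 13.02
tool_pos: [541.1, 278.5, 54.1]
tool_rot: [-180.0, -0.3, 2.2]
force: [0.9, 0.7, 7.7]
finger_gap: 0.4
gripper_force: 4.2
```

Emit:
servo_tool(moves=[[0, 0, 0, 0, 0, 0.005, 1], [0, 0, 0, 0, 0, 0.01, 1], [0, 0, 0, 0, 0, 0.01, 1]])

```text
t: 13.4
tool_pos: [540.1, 278.1, 50.6]
tool_rot: [180.0, -0.0, 2.2]
force: [0.5, -0.2, 0.7]
finger_gap: 0.9
gripper_force: 0.4
```

The force dropped from 12.8 N to 0.7 N, so the handle has snapped in. I'll retreat and check.

Emit:
servo_tool(moves=[[0, 0, 0, 0, 0, -0.1, 1], [0, 0, 0, 0, 0, -0.3, 1], [0, 0, 0, -0.2, 0, -0.5, 1], [0, 0, 0, -0.4, 0, -0.6, 1], [0, 0, 0, -0.4, 0, -0.6, 1], [0, 0, 0, -0.4, 0, -0.6, 1]])

```text
t: 14.15
tool_pos: [460.4, 275.1, 170.1]
tool_rot: [180.0, -0.0, 2.2]
force: [0.2, 0.9, -0.3]
finger_gap: 0.7
gripper_force: 0.0
```

```bash
python3 - <<'E'
from h import *
for n in ('wrist','side'):
    c=cap(n); pickle.dump(c,open(n+'6.pkl','wb')); cv2.imwrite(f'pics/{n}6.png',c['image'][:,:,::-1])
    P=cloud(c); im=c['image'].astype(int)
    tr=lambda p:(lambda q:np.c_[q@[np.cos(.0395),np.sin(.0395)],q@[-np.sin(.0395),np.cos(.0395)]])(p[:,:2]-[516.3,235.3])
    X=tr(P.reshape(-1,3)).reshape(480,640,2)
    ins=(abs(X[...,0])<132)&(X[...,1]>0)&(X[...,1]<84)&(c['range_z']>0)
    h=ins&(im[...,0]-im[...,2]>45)&(P[...,2]<60); p=P[h]
    if len(p): 
        f=np.polyfit(X[h][:,0],p[:,2],1); print(n,'handle x',np.percentile(X[h][:,0],[1,99]),'y',np.median(X[h][:,1]),'top z p90',np.percentile(p[:,2],[50,90]),'slope',f[0])
    b=ins&(im.max(2)<60)&(P[...,2]<40)&(X[...,0]<-20); print('blade',b.sum(),np.percentile(X[b][:,0],[1,99]),np.percentile(X[b][:,1],[2,98]),np.median(P[b][:,2])) if b.any() else 0
a=cv2.imread('pics/side6.png')[310:470,180:400]; b=cv2.imread('pics/wrist6.png')
cv2.imwrite('pics/m6.png',np.hstack([cv2.resize(a,(400,300)),cv2.resize(b,(400,300))]))
E
```

```text
wrist handle x [-3.5328329  81.43974962] y 42.342740413811526 top z p90 [31.29877115 33.12627955] slope 0.021254676715242397
blade 7813 [-120.26356904  -22.52716982] [ 8.6962854  75.99681735] 18.452121876075637
side handle x [ -3.54646913 120.98081716] y 45.70473744805044 top z p90 [29.29560286 32.00476306] slope 0.013268213608612111
blade 1338 [-123.53099466  -23.32247959] [ 8.72183288 69.70262124] 16.97706898218496
```

View pics/m6.png

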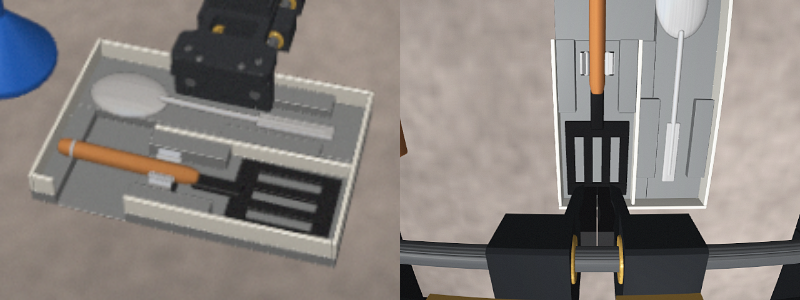

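The handle is between the jaws and the blade is flat in its bay. I'll check the seat height against the floor and blade more exactly.

```bash
python3 - <<'E'
from h import *
for n in ('wrist','side'):
    c=pickle.load(open(n+'6.pkl','rb')); P=cloud(c); im=c['image'].astype(int)
    q=P[...,:2]-[516.3,235.3]; X=q@[np.cos(.0395),np.sin(.0395)]; Y=q@[-np.sin(.0395),np.cos(.0395)]; Z=P[...,2]
    I=(Y>0)&(Y<84)&(c['range_z']>0)&(abs(X)<131); h=I&(im[...,0]-im[...,2]>45)&(Z<60)
    print(n,'handle top (x,z,y)',[(x,*[round(float(a),1) for a in (np.percentile(Z[k],85),np.median(Y[k]))]) for x in range(0,125,10) if (k:=h&(abs(X-x)<5)).sum()>8])
    b=I&(im.max(2)<60); print('blade top',[(x,round(float(np.median(Z[k])),1)) for x in range(-120,-30,15) if (k:=b&(abs(X-x)<7)).sum()>8])
    f=I&(abs(Z-12)<6)&(im.max(2)>80)&(X<-10); print('floor',np.median(Z[f]))
E
```

```text
wrist handle top (x,z,y) [(0, 31.2, 42.3), (10, 32.0, 42.3), (20, 32.2, 42.3), (30, 32.5, 42.3), (40, 32.6, 42.3), (50, 32.8, 42.3), (60, 33.1, 42.3), (70, 33.3, 42.3), (80, 33.6, 42.3)]
blade top [(-120, 17.4), (-105, 17.6), (-90, 18.0), (-75, 18.3), (-60, 19.0), (-45, 176.4)]
floor 13.320995029188168
side handle top (x,z,y) [(0, 29.6, 45.2), (10, 30.8, 46.2), (20, 30.8, 44.2), (30, 31.4, 45.1), (40, 31.2, 45.2), (50, 31.5, 45.9), (60, 31.5, 45.9), (70, 31.3, 46.5), (80, 32.5, 45.8), (90, 31.8, 46.1), (100, 31.9, 46.4), (110, 32.7, 46.3), (120, 31.8, 45.8)]
blade top [(-120, 16.3), (-105, 16.2), (-90, 238.1), (-75, 264.1), (-60, 276.4), (-45, 264.5)]
floor 12.318257788231676
```

The handle has passed the lips but sits about 3 mm high, which is too close to the 4 mm limit. I'll press again gently, just on the blade side of the clip at tray x = 5, where the jaws are out of the way.

```bash
python3 - <<'E'
from h import *
for z in (120,54): print(move(pose([519.7,277.5,z],0,2.25)).round(3))
E
```

```text
[ 0.001  0.    -0.     0.295 -0.001  0.248]
[ 0.001  0.    -0.     0.296 -0.002  0.578]
```

Emit:
servo_tool(moves=[[0, 0, 0, 0.15, 0, 0.1, 1], [0, 0, 0, 0.296, 0, 0.25, 1], [0, 0, 0, 0.296, 0, 0.35, 1], [0, 0, 0, 0.296, 0, 0.45, 1], [0, 0, 0, 0.296, 0, 0.54, 1], [0, 0, 0, 0.296, 0, 0.578, 1], [0, 0, 0, 0.296, 0, 0.578, 1]])

```text
t: 15.12
tool_pos: [519.5, 277.2, 54.5]
tool_rot: [180.0, 0.0, 2.2]
force: [0.3, 0.2, 0.0]
finger_gap: 0.4
gripper_force: 0.0
```

Emit:
servo_tool(moves=[[0, 0, 0, 0, 0, 0.005, 1], [0, 0, 0, 0, 0, 0.01, 1], [0, 0, 0, 0, 0, 0.015, 1], [0, 0, 0, 0, 0, 0.02, 1], [0, 0, 0, 0, 0, 0.02, 1]])

```text
t: 15.75
tool_pos: [519.3, 277.4, 51.1]
tool_rot: [180.0, -0.1, 2.2]
force: [-0.0, 0.6, 0.7]
finger_gap: -0.0
gripper_force: 0.0
```

Emit:
servo_tool(moves=[[0, 0, 0, 0, 0, 0.005, 1], [0, 0, 0, 0, 0, 0.01, 1], [0, 0, 0, 0, 0, 0.01, 1]])

```text
t: 16.12
tool_pos: [519.3, 277.4, 49.0]
tool_rot: [180.0, -0.0, 2.2]
force: [0.6, -0.2, -0.1]
finger_gap: 0.4
gripper_force: 0.0
```

Emit:
servo_tool(moves=[[0, 0, 0, 0, 0, 0.005, 1], [0, 0, 0, 0, 0, 0.008, 1], [0, 0, 0, 0, 0, 0.008, 1]])

```text
t: 16.5
tool_pos: [519.4, 277.4, 47.5]
tool_rot: [180.0, -0.1, 2.2]
force: [-0.6, 0.7, 0.5]
finger_gap: 0.7
gripper_force: 0.3
```

Emit:
servo_tool(moves=[[0, 0, 0, 0, 0, 0.005, 1], [0, 0, 0, 0, 0, 0.005, 1], [0, 0, 0, 0, 0, 0.005, 1]])

```text
t: 16.88
tool_pos: [519.4, 277.4, 47.2]
tool_rot: [180.0, -0.1, 2.2]
force: [-2.0, -1.3, 6.4]
finger_gap: 0.4
gripper_force: 3.5
```

Emit:
servo_tool(moves=[[0, 0, 0, 0, 0, 0.005, 1], [0, 0, 0, 0, 0, 0.005, 1], [0, 0, 0, 0, 0, 0.005, 1]])

```text
t: 17.25
tool_pos: [519.4, 277.4, 47.1]
tool_rot: [180.0, -0.1, 2.3]
force: [-4.7, -2.5, 13.4]
finger_gap: 0.3
gripper_force: 7.3
```

Emit:
servo_tool(moves=[[0, 0, 0, 0, 0, -0.1, 1], [0, 0, 0, 0, 0, -0.3, 1], [0, 0, 0, -0.15, 0, -0.5, 1], [0, 0, 0, -0.296, 0, -0.61, 1], [0, 0, 0, -0.296, 0, -0.61, 1], [0, 0, 0, -0.296, 0, -0.61, 1]])

```text
t: 18.0
tool_pos: [460.5, 275.1, 166.9]
tool_rot: [180.0, -0.0, 2.2]
force: [0.6, 0.1, -0.6]
finger_gap: 0.3
gripper_force: 0.0
```

```bash
python3 - <<'E'
from h import *
for n in ('wrist','side'):
    c=cap(n); P=cloud(c); im=c['image'].astype(int); cv2.imwrite(f'pics/{n}7.png',c['image'][:,:,::-1])
    q=P[...,:2]-[516.3,235.3]; X=q@[np.cos(.0395),np.sin(.0395)]; Y=q@[-np.sin(.0395),np.cos(.0395)]; Z=P[...,2]
    I=(Y>0)&(Y<84)&(c['range_z']>0)&(abs(X)<131); h=I&(im[...,0]-im[...,2]>45)&(Z<60)
    print(n,'handle top',[(x,*[round(float(a),1) for a in (np.percentile(Z[k],85),np.median(Y[k]))]) for x in range(0,125,20) if (k:=h&(abs(X-x)<5)).sum()>8], X[h].min(),X[h].max())
    b=I&(im.max(2)<60); print('blade top',[(x,round(float(np.median(Z[k])),1)) for x in range(-120,-50,15) if (k:=b&(abs(X-x)<7)).sum()>8])
    for x0,x1 in ((-131,-30),(0,30),(50,130)):
        f=I&(abs(Z-12)<5)&(im.max(2)>80)&(X>x0)&(X<x1); print('floor',x0,np.median(Z[f]),f.sum())
    t=(abs(Y)<86)&(abs(Z-33)<3)&(im.min(2)>170); print('wall',[(x,round(float(np.median(Z[k])),1)) for x in range(-130,140,40) if (k:=t&(abs(X-x)<20)).sum()>8])
E
```

```text
wrist handle top [(0, 28.5, 42.3), (20, 29.3, 42.3), (40, 29.3, 42.3), (60, 29.2, 42.3), (80, 29.4, 42.3)] -5.435392535116644 83.48063473873458
blade top [(-120, 17.2), (-105, 17.2), (-90, 17.2), (-75, 17.3), (-60, 17.6)]
floor -131 13.314737272070232 5748
floor 0 13.48097844433724 1310
floor 50 nan 0
wall [(-130, 33.1), (-90, 33.0), (-50, 33.0), (-10, 33.1), (30, 32.9), (70, 33.2)]
side handle top [(0, 26.1, 44.9), (20, 28.1, 42.6), (40, 27.8, 45.4), (60, 27.9, 45.3), (80, 27.6, 45.9), (100, 27.3, 46.6), (120, 27.7, 45.9)] -4.83399830205724 123.33967733412697
blade top [(-120, 16.0), (-105, 15.8), (-90, 235.1), (-75, 260.9), (-60, 275.0)]
floor -131 12.434669795622597 792
floor 0 12.49365841947872 103
floor 50 11.92994665784704 291
wall [(-130, 32.0), (-90, 32.3), (-50, 31.9), (-10, 31.6), (30, 31.1), (70, 32.7), (110, 31.8)]
  return _methods._mean(a, axis=axis, dtype=dtype,
  ret = ret.dtype.type(ret / rcount)
```

The second press worked. The handle top is now level, 16 mm above the floor, so it is fully seated, and it lies centred at y = 42. I'm handing the job in.

```bash
python3 -c "
from workcell import robot
print(robot.finish_job())"
```

```text
the job is handed in; nothing more can be done
None
```

The slotted turner is in its compartment, handle snapped into the clip and lying flat on the floor. The arm is clear, and I handed the job in at about 18 s, though the hand-in returned no verdict.

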